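# Feed the coils through the gate

## Robot

A 6-joint arm with a two-finger parallel gripper is mounted at the origin on the work surface. World frame = base frame: x ahead of the robot, y to its left, z up, the work surface at z = 0. Lengths are in mm, angles in rad, forces in N, time in s.
With the tool pointing down it reaches from about 300 to 775 mm from the base axis. Payload 14.6 kg.
Tool frame: the origin (TCP) lies at the very end of the fingers, on their centre line; the grasp point (between the pads) lies 19 mm behind it (grip_point_offset is the distance from the TCP to the grasp point, in mm); z points along the fingers, y is the line along which they close (so a half turn about z gives the same grasp; the last joint's range is limited). The gripper opens to 94 mm and grips with 3 to 60 N. Pads are 16 mm wide; open, the fingers measure 119 mm over their backs; the gripper's body (75 mm by 177 mm) begins 78 mm behind the grasp point.
Start: joints at [1.157, 0.3, 1.521, -0, 1.321, -0.067], TCP at [186.936, 517.247, 205.446] pointing down, gripper open.
Joint ranges: [-3.03, 3.03], [-0.79, 2.21], [0.23, 2.52], [-1.04, 4.18], [0, 3.07], [-2.55, 2.55]. Speed limits (rad/s): [2.22, 2.22, 2.57, 3.14, 3.14, 3.14].

## Interface

Orientations are given as [roll, pitch, yaw] about the fixed x, y, z axes, in that order (R = Rz(yaw) Ry(pitch) Rx(roll)).
In Python, from cell import read_state, camera, camera_info, sign_off, grip_point_offset gives the robot as it stands.
- The arm moves only by the shell command python3 -m handwheel 'ROWS' [FORCE]. ROWS is text: rows parted by semicolons, each of 5 numbers parted by spaces: the shift along the world's x, y, z in units of 40 mm (1.0 is 40 mm), then the turn about the world's z in units of 5 degrees (1.0 is 5 degrees), then the closure, from 0 (fully open) to 1 (shut). In form: dx dy dz yaw gripper; .... A call has 1 to 12 rows; each row shifts and turns the commanded pose from where the row before left it; what a row does not reach is not made up. A row lasts 1/12 s, in which the tool goes at most 41.7 mm and 7.16 degrees, less where a joint would pass 70% of its speed; a pose out of reach is approached as far as the arm can. A call is refused whole if a number of a shift passes 1 or a number of a turn 1, either way. A call with a gripper value outside its range is refused whole. The fingers move at their own pace and stop on an object; FORCE is the grip in N (left out, the last holds). Time passes only in rows, so rows that do not move let the fingers close. It gives the time, the measured TCP pose, the force, the opening and the grip force at its end, in the units of the state.
- read_state(): the state, without advancing time (a new reading comes with each control period).
- camera(name): name is "side" or "top" or "wrist"; returns (picture, depth): 384x512x3 uint8, red, green, blue; 384x512 float32, mm along the optical axis (not along the pixel's ray), 0 where there is no reading.
- camera_info(name): a dict with "intrinsics" (3x3 intrinsics, pixels), "k1" (the pictures are not rectified: a ray, as slopes to the right and down, at radius r is drawn at 1 + k1 r^2 times it, then the intrinsics apply), "world_from_camera" (4x4, takes a point from camera to world coordinates). Camera axes: x right, y down, z forward; pixel columns grow to the right and rows downward; lengths in mm; the calibration is good to about 2 mm. A picture is of the moment at which its call begins: read the wrist's pose just before it. camera_info takes no time and is no camera call; for the wrist camera it gives the pose at the moment of the call.
- sign_off(): hands the job in; it is judged then, once.
The state is a dict: "clock": time; "joints": joint angles; "qd": joint speeds; "effort": joint torques, N m; "eef_pos": TCP position; "eef_rot": TCP orientation; "wrist_force": force on the tool from outside, world axes, zero at the start; "moment": the same for the moment, N m; "finger_gap": finger opening in mm; "finger_force": force on a finger pad.
Only numpy, scipy, OpenCV 4.12 (cv2) and the standard library are available. Lean on these libraries where they do the work, as an engineer would, in place of code of your own. Each camera call takes 0.05 s, during which the arm holds its last target. There are 200 camera calls.

## Task

Load the feeder tray: with the fingertips, gently push the three coils one at a time through the yellow gate into the slot, first the red-topped one, then the yellow, then the white, so that they end standing in a row in the slot in that order, each wholly past the gate posts. Only slide them across the tray: do not pinch, lift or tip them, and leave the jar, the solder spool and the screwdriver where they are.

Things in the scene. Friction and masses are not known exactly. Their poses are not given: they have to be found in the camera images.
- gate (a point): middle of the gate of the fixed feeder tray, at deck level (deck top 6 mm above the table). x points through the gate into the slot, y across it, z up. The gate: two yellow posts 31 mm apart in the clear, x = -6 to +6 mm. All fences, posts, rails and the end stop stand only 7 mm above the deck: fingertips 8 to 14 mm above the deck pass over them and still push a coil.
- slot_end (a point): middle of the slot's end stop face, at floor level, 98 mm beyond the middle of the gate; same axes as the gate. The straight slot between gate and stop is 32 mm wide, black-floored, level with the deck; three coils in a row leave about 14 mm to spare past the posts. Coils in it push one another along.
- deck (a point): middle of the flat blue deck, on its top, 96 mm before the gate; same axes. Deck: 180 mm along x, 220 mm along y, fenced; slanted fences funnel to the posts over the last 58 mm before the gate. At the start the coils stand 90 to 155 mm before the gate, one near the middle line, farthest back, the others 60 to 90 mm to either side; which is where varies.
- red_coil_c (a point): upright copper-wound drum coil, 26 mm across, 20 mm tall, 35 g (may be a third lighter or heavier), dark flanges and a flat red disc on top; loose on the blue deck. This point is its centre, half-way up (10 mm above the deck); z is up. It slides without tipping when pushed by its upper half.
- yellow_coil_c (a point): upright copper-wound drum coil, 26 mm across, 20 mm tall, 35 g (may be a third lighter or heavier), dark flanges and a flat yellow disc on top; loose on the blue deck. This point is its centre, half-way up (10 mm above the deck); z is up. It slides without tipping when pushed by its upper half.
- white_coil_c (a point): upright copper-wound drum coil, 26 mm across, 20 mm tall, 35 g (may be a third lighter or heavier), dark flanges and a flat white disc on top; loose on the blue deck. This point is its centre, half-way up (10 mm above the deck); z is up. It slides without tipping when pushed by its upper half.
- red_coil: the red-topped coil, origin at the centre of its underside
- yellow_coil: the yellow-topped coil, origin at the centre of its underside
- white_coil: the white-topped coil, origin at the centre of its underside
- jar: small flux jar with green cap, 38 mm across, 42 mm tall, on the table beside the slot, 80 to 105 mm to its +y side; origin at the centre of its underside; leave alone
- spool: solder spool with orange flanges, 49 mm across, 34 mm tall, on the table beside the slot, 85 to 110 mm to its -y side; origin at the centre of its underside; leave alone
- driver: red-handled screwdriver, 150 mm long and under 35 mm high, lying on the table behind the deck (235 to 255 mm before the gate), roughly across it; origin at its underside near the middle; leave alone

How it is judged:
By the outcome, as a careful person would: the job done as asked, in the order asked, and still so for the second after the job is handed in, with the robot touching nothing.
It also fails if it takes over 64 s, if anything falls off the work surface, if the arm or the gripper's body presses on something with over 40 N, if the wrist force passes 120 N, or if a joint passes its speed limit or range.

## Working session

There is one attempt and no reset: what is moved stays moved. The work goes in short steps, Python scripts to look and compute and a shell command to move; the robot and the scene stay as the last step left them, time stands still between calls to the robot, and variables do not carry over. Pictures are saved under pics/ and viewed, at most 10 in all, crops included, and the job is handed in when it is done.

```bash
mkdir -p pics; ls; python3 - <<'E'
from cell import *
import cv2
for n in("top","side"):
    p,d=camera(n); cv2.imwrite(f"pics/{n}0.png",p[:,:,::-1]); i=camera_info(n); print(i)
print(read_state(),grip_point_offset)
E
```

```text
pics
{'intrinsics': array([[489.74747652,   0.        , 249.9306608 ],
       [  0.        , 489.74747652, 193.96319878],
       [  0.        ,   0.        ,   1.        ]]), 'k1': -0.07212577276860342, 'world_from_camera': array([[-2.21026842e-02, -9.82127660e-01,  1.86913699e-01,
         4.23342812e+02],
       [-9.99751871e-01,  2.22306801e-02, -1.41152851e-03,
        -1.63203767e+01],
       [-2.76891745e-03, -1.86898519e-01, -9.82375324e-01,
         9.37470213e+02],
       [ 0.00000000e+00,  0.00000000e+00,  0.00000000e+00,
         1.00000000e+00]])}
{'intrinsics': array([[424.36732613,   0.        , 254.36449678],
       [  0.        , 424.36732613, 190.89908925],
       [  0.        ,   0.        ,   1.        ]]), 'k1': -0.13482982564388996, 'world_from_camera': array([[ 8.01276153e-01, -2.96295032e-01,  5.19774740e-01,
         2.03158454e+02],
       [-5.98269442e-01, -3.88821408e-01,  7.00636559e-01,
        -5.11704415e+02],
       [-5.49558539e-03, -8.72368711e-01, -4.88817585e-01,
         3.90579952e+02],
       [ 0.00000000e+00,  0.00000000e+00,  0.00000000e+00,
         1.00000000e+00]])}
{'clock': 0.1, 'joints': array([ 1.15738322e+00,  3.00406604e-01,  1.52152846e+00, -8.40829675e-06,
        1.32064634e+00, -6.65898576e-02]), 'qd': array([-7.90793558e-04, -2.23553178e-03, -1.88907109e-03, -8.52653675e-06,
       -1.01796775e-03, -2.53267304e-03]), 'effort': array([ 1.30228822e-03, -5.32640755e+01, -3.53281546e+01,  7.08701299e-02,
        2.34567525e-02, -9.91725665e-05]), 'eef_pos': array([186.86029711, 517.04454666, 204.94395365]), 'eef_rot': array([-3.14060555e+00, -5.76657596e-05,  2.79477146e+00]), 'wrist_force': array([ 0.36205505, -0.26834071, -0.28750868]), 'moment': array([-0.00040888,  0.05183014,  0.04645404]), 'finger_force': 0.0, 'finger_gap': 93.69233847441677} 18.8
```

View pics/top0.png

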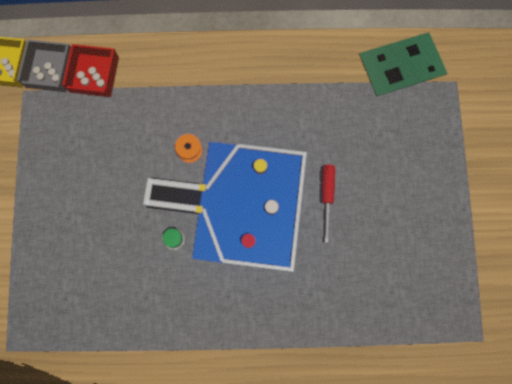

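```bash
cat >h.py <<'E'
import numpy as np,cv2
from cell import *
def ray(n,uv,z):
    i=camera_info(n);K=i["intrinsics"];T=i["world_from_camera"]
    q=cv2.undistortPoints(np.float64(uv).reshape(-1,1,2),K,np.array([i["k1"],0,0,0.])).reshape(-1,2)
    d=np.c_[q,np.ones(len(q))]@T[:3,:3].T;o=T[:3,3]
    return (o+d*((z-o[2])/d[:,2])[:,None])[:,:2]
R=dict(red=[(0,9,120,110),(172,180,120,110)],yellow=[(18,34,110,110)],white=[(0,180,0,150)],green=[(50,80,100,50)],orange=[(6,15,180,130)])
def blobs(n,p,name,roi,amin=15):
    h=cv2.cvtColor(p,cv2.COLOR_RGB2HSV);m=np.zeros(h.shape[:2],np.uint8)
    for a,b,s,v in R[name]: m|=cv2.inRange(h,(a,s,v),(b,70 if name=="white" else 255,255))
    x0,y0,x1,y1=roi;k=np.zeros_like(m);k[y0:y1,x0:x1]=m[y0:y1,x0:x1]
    c,_,s,ce=[*cv2.connectedComponentsWithStats(k)][0:4]
    return [(int(s[j,4]),s[j,:4].tolist(),ce[j]) for j in range(1,c) if s[j,4]>=amin]
E
python3 - <<'E'
from h import *
p,d=camera("top")
for n,z in(("red",26),("yellow",26),("white",26),("yellow",13),("orange",34),("green",42)):
    for a,b,c in blobs("top",p,n,(140,125,345,275),6): print(n,z,a,b,c.round(1),ray("top",[c],z)[0].round(1))
h=cv2.resize(p[130:275,135:340],None,fx=3.5,fy=3.5,interpolation=cv2.INTER_CUBIC)
cv2.imwrite("pics/crop.png",h[:,:,::-1])
E
```

```text
red 26 416 [323, 165, 12, 38] [328.6 183.5] [ 613.7 -167.8]
red 26 123 [242, 234, 12, 13] [247.7 240.4] [508.9 -11.6]
yellow 26 122 [254, 160, 12, 12] [259.6 165.5] [651.8 -37.5]
yellow 26 34 [199, 184, 6, 7] [201.7 187.2] [611.9  73.8]
yellow 26 36 [196, 205, 6, 8] [198.4 208.9] [570.4  80.1]
white 26 1403 [201, 144, 106, 128] [260. 208.] [569.3 -36. ]
white 26 606 [143, 178, 56, 33] [168. 194.] [600.3 137.9]
white 26 141 [265, 200, 14, 13] [271.6 206. ] [572.7 -57.9]
white 26 10 [327, 205, 2, 8] [327.8 209. ] [ 564.6 -163.8]
white 26 9 [327, 218, 1, 9] [327. 222.] [ 539.9 -161.1]
white 26 14 [325, 235, 3, 7] [326.4 238.6] [ 508.8 -158.3]
yellow 13 122 [254, 160, 12, 12] [259.6 165.5] [655.1 -37.8]
yellow 13 34 [199, 184, 6, 7] [201.7 187.2] [614.5  75.1]
yellow 13 36 [196, 205, 6, 8] [198.4 208.9] [572.5  81.5]
orange 34 451 [176, 135, 25, 27] [187.9 147.6] [688.4  99.2]
green 42 275 [163, 228, 19, 19] [171.7 237.2] [516.2 127.8]
```

View pics/crop.png

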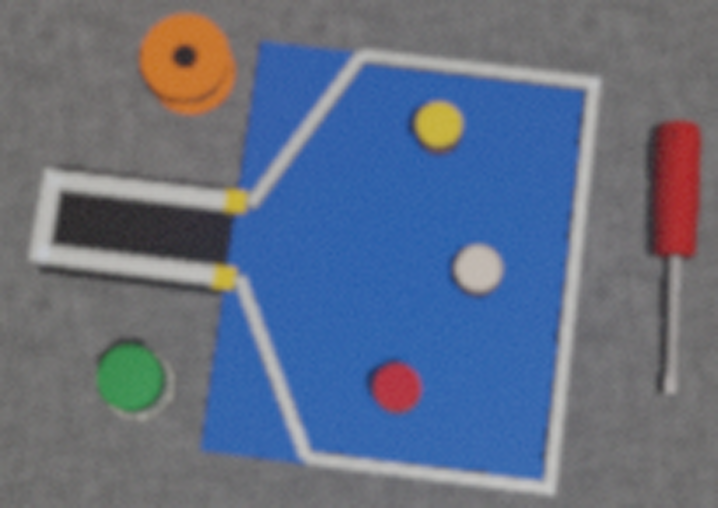

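View pics/side0.png

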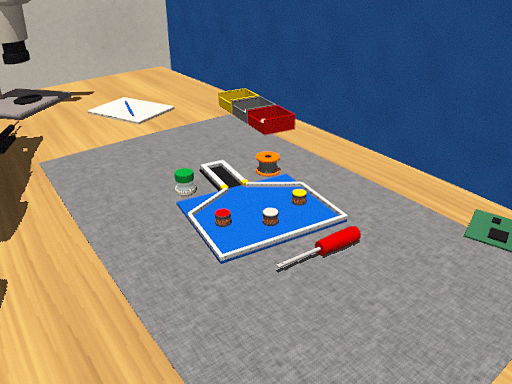

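```bash
python3 -m handwheel '.286 -.523 0 -.977 .85;.286 -.523 0 -.977 .85;.286 -.523 0 -.977 .85;.286 -.523 0 -.977 .85;.286 -.523 0 -.977 .85;.286 -.523 0 -.977 .85;.286 -.523 0 -.977 .85;.286 -.523 0 -.977 .85;.286 -.523 0 -.977 .85;.286 -.523 0 -.977 .85;.286 -.523 0 -.977 .85;.286 -.523 0 -.977 .85' 5
python3 -m handwheel '.286 -.523 0 -.977 .85;.286 -.523 0 -.977 .85;.286 -.523 0 -.977 .85;.286 -.523 0 -.977 .85;.286 -.523 0 -.977 .85;.286 -.523 0 -.977 .85;.286 -.523 0 -.977 .85;.286 -.523 0 -.977 .85;.286 -.523 0 -.977 .85;.286 -.523 0 -.977 .85;.286 -.523 0 -.977 .85;.286 -.523 0 -.977 .85'
python3 -m handwheel '.286 -.523 0 -.977 .85;.286 -.523 0 -.977 .85;0 0 0 0 .85;0 0 0 0 .85'
python3 - <<'E'
from h import *
i=camera_info("wrist");p,d=camera("wrist");cv2.imwrite("pics/w1.png",p[:,:,::-1]);print(i["world_from_camera"].round(3),i["intrinsics"][0,0],i["k1"])
print(read_state()["eef_pos"],read_state()["eef_rot"])
E
```

```text
clock: 1.15
eef_pos: [324.5, 265.1, 205.4]
eef_rot: [-3.141, 0.0, 1.768]
wrist_force: [-1.0, 0.1, 0.1]
finger_gap: 17.3
finger_force: 0.0
clock: 2.15
eef_pos: [461.8, 14.0, 205.3]
eef_rot: [-3.141, 0.0, 0.744]
wrist_force: [0.0, -1.2, -0.3]
finger_gap: 14.1
finger_force: 0.0
clock: 2.48
eef_pos: [484.3, -27.3, 205.0]
eef_rot: [-3.141, 0.001, 0.577]
wrist_force: [-0.0, 0.9, 0.5]
finger_gap: 14.0
finger_force: 0.0
[[ 5.45000e-01 -8.09000e-01 -2.18000e-01  5.47831e+02]
 [-8.38000e-01 -5.27000e-01 -1.41000e-01  1.39070e+01]
 [-1.00000e-03  2.60000e-01 -9.66000e-01  3.84868e+02]
 [ 0.00000e+00  0.00000e+00  0.00000e+00  1.00000e+00]] 268.63257454949047 -0.02726485207805092
[484.112363   -26.63873351 205.10306756] [-3.14093352e+00  5.58903513e-04  5.78618482e-01]
```

View pics/w1.png

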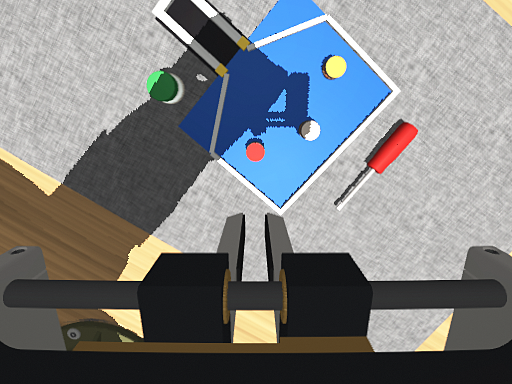

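```bash
python3 - <<'E'
from h import *
p=cv2.imread("pics/w1.png")[:,:,::-1].copy()
R["yellow"]=[(18,34,110,60)]
out={}
for n,z in(("red",26),("yellow",26),("yellow",13),("white",26)):
    for a,b,c in blobs("wrist",p,n,(150,0,400,210),15): print(n,z,a,b,c.round(1),ray("wrist",[c],z)[0].round(1))
t=cv2.imread("pics/top0.png")[:,:,::-1].copy()
a=[b for b in blobs("top",t,"white",(140,125,345,275),300)]
h=cv2.cvtColor(t,cv2.COLOR_RGB2HSV);m=cv2.inRange(h,(0,0,150),(180,70,255));m[:,:140]=0;m[:,205:]=0;m[:170]=0;m[215:]=0
w=ray("top",np.argwhere(m>0)[:,::-1],13).astype(np.float32);r=cv2.minAreaRect(w);print(r,cv2.boxPoints(r))
E
```

```text
red 26 651 [368, 129, 32, 45] [386.5 153.7] [ 603.8 -160.3]
red 26 271 [246, 143, 19, 18] [254.9 151.5] [509.1 -10.6]
yellow 26 109 [237, 36, 13, 15] [242.7  42.7] [612.   74.3]
yellow 26 344 [326, 56, 20, 22] [335.3  66.4] [652.5 -36.2]
yellow 26 102 [215, 63, 13, 14] [221.   69.8] [571.3  80.5]
yellow 13 109 [237, 36, 13, 15] [242.7  42.7] [614.4  76.5]
yellow 13 344 [326, 56, 20, 22] [335.3  66.4] [656.3 -38.1]
yellow 13 102 [215, 63, 13, 14] [221.   69.8] [572.1  82.8]
white 26 1885 [150, 0, 44, 75] [164.6  37.6] [565.4 157.3]
white 26 222 [191, 0, 28, 18] [205.1   7.5] [620.1 132.5]
white 26 1336 [208, 0, 71, 38] [244.6  12.2] [641.4  90.5]
white 26 14274 [175, 0, 225, 210] [329.4 126.9] [589.5 -74.5]
white 26 144 [214, 15, 27, 28] [228.   29.9] [614.3  96.9]
white 26 88 [190, 45, 29, 24] [206.4  57.6] [573.5 102.9]
white 26 139 [163, 75, 20, 29] [176.5  91.8] [518.3 114.3]
white 26 44 [196, 74, 11, 7] [200.8  77.4] [549.9  97.1]
white 26 207 [303, 120, 18, 21] [312.6 131. ] [573.1 -59.1]
((600.0537109375, 125.69355773925781), (120.05086517333984, 58.10988235473633), 81.09005737304688) [[562.0525   70.89253]
 [619.4612   61.89237]
 [638.05493 180.49458]
 [580.64624 189.49475]]
```

```bash
python3 -m handwheel '0 0 -.5 0 .85;0 0 -.6 0 .85;0 0 -.8 0 .85;0 0 -.8 0 .85;0 0 -.8 0 .85;0 0 -.6 0 .85;0 0 -.4 0 .85;0 0 -.2 0 .85;0 0 0 0 .85'
python3 -m handwheel '.1 .065 0 0 .85;.1 .065 0 0 .85;.1 .065 0 0 .85;.1 .065 0 0 .85;.1 .065 0 0 .85;.1 .065 0 0 .85;.1 .065 0 0 .85;.1 .065 0 0 .85;.1 .065 0 0 .85;.1 .065 0 0 .85;0 0 0 0 .85'
python3 - <<'E'
from h import *
p,d=camera("wrist");cv2.imwrite("pics/w2.png",p[:,:,::-1])
for a,b,c in blobs("wrist",p,"red",(0,0,512,384),15): print(a,b,c.round(1),ray("wrist",[c],26)[0].round(1))
E
```

```text
clock: 3.28
eef_pos: [483.4, -25.9, 16.3]
eef_rot: [-3.14, 0.002, 0.58]
wrist_force: [0.5, 0.8, 0.1]
finger_gap: 14.2
finger_force: 0.0
clock: 4.2
eef_pos: [525.0, -0.3, 17.4]
eef_rot: [3.141, -0.0, 0.578]
wrist_force: [-0.2, 0.4, -0.5]
finger_gap: 14.2
finger_force: 0.0
51 [390, 82, 13, 23] [394.3  92.9] [646.1 -22.7]
25 [391, 106, 12, 13] [395.3 111.3] [638.1 -30.2]
960 [237, 186, 36, 34] [254.6 202.2] [541.2  10.5]
56 [339, 196, 20, 18] [346.3 201.8] [575.  -40.9]
575 [481, 218, 31, 39] [501.3 238.3] [ 614.5 -151.9]
50 [455, 261, 10, 12] [461.1 267. ] [ 581.9 -143.4]
```

View pics/w2.png

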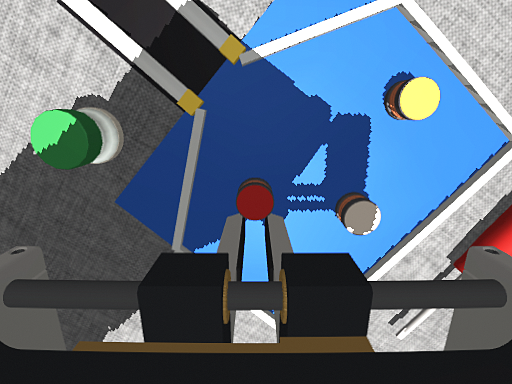

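```bash
python3 -m handwheel '.105 .066 0 0 .85;.105 .066 0 0 .85;.105 .066 0 0 .85;.105 .066 0 0 .85;.105 .066 0 0 .85;.105 .066 0 0 .85;.105 .066 0 0 .85;.105 .066 0 0 .85;.105 .066 0 0 .85;.105 .066 0 0 .85;.105 .066 0 0 .85;0 0 0 0 .85'
python3 -m handwheel '-.2 -.13 0 0 .85;-.2 -.13 .1 0 .85;0 0 .5 0 .85;0 0 .6 0 .85;0 0 0 0 .85'
python3 - <<'E'
from h import *
p,d=camera("wrist");cv2.imwrite("pics/w3.png",p[:,:,::-1]);print(read_state()["eef_pos"])
R["yellow"]=[(18,34,110,60)]
for n,z in(("red",26),("yellow",13)):
  for a,b,c in blobs("wrist",p,n,(0,0,512,384),60): print(n,a,b,c.round(1),ray("wrist",[c],z)[0].round(1))
E
```

```text
clock: 5.25
eef_pos: [571.3, 28.8, 17.5]
eef_rot: [3.141, -0.0, 0.578]
wrist_force: [0.2, -0.2, -0.2]
finger_gap: 14.3
finger_force: 0.0
clock: 5.67
eef_pos: [555.6, 17.2, 69.8]
eef_rot: [3.138, -0.005, 0.577]
wrist_force: [1.1, -0.1, 0.3]
finger_gap: 14.1
finger_force: 0.0
[554.97700612  17.30213539  67.83241341]
red 659 [239, 147, 29, 29] [253.  160.8] [587.5  40.1]
red 2060 [411, 217, 74, 64] [448.1 249.2] [ 617.2 -156.3]
yellow 2018 [227, 0, 67, 43] [260.   17.6] [683.6  96. ]
yellow 213 [225, 99, 20, 21] [234.9 108.8] [614.5  75.7]
yellow 214 [194, 137, 20, 20] [203.3 146.5] [572.7  82. ]
yellow 265 [223, 269, 8, 55] [225.6 296.6] [453.7 -13.4]
yellow 269 [279, 269, 8, 55] [283.4 296.4] [486.  -62.7]
yellow 3342 [73, 336, 301, 17] [239.3 346. ] [408.2 -58.5]
```

```bash
python3 -m handwheel '.07 -.016 0 .97 .85;.07 -.016 0 .97 .85;.07 -.016 0 .97 .85;.07 -.016 0 .97 .85;.07 -.016 0 .97 .85;.07 -.016 0 .97 .85;.07 -.016 0 .97 .85;.07 -.016 0 .97 .85;.07 -.016 0 .97 .85;.07 -.016 0 .93 .85;0 0 0 0 .85;0 0 0 0 .85'
```

```text
clock: 6.72
eef_pos: [581.9, 11.2, 64.9]
eef_rot: [-3.141, 0.0, 1.418]
wrist_force: [0.4, -0.4, -0.8]
finger_gap: 13.8
finger_force: 0.0
```

```bash
python3 -m handwheel '.035 0 -.4 0 .85;0 0 -.5 0 .85;0 0 -.29 0 .85;0 0 0 0 .85;.018 .12 0 0 .85;.018 .12 0 0 .85;.018 .12 0 0 .85;.018 .12 0 0 .85;.018 .12 0 0 .85;.018 .12 0 0 .85;.018 .12 0 0 .85;0 0 0 0 .85'
python3 - <<'E'
from h import *
p,d=camera("wrist");cv2.imwrite("pics/w4.png",p[:,:,::-1]);print(read_state()["eef_pos"])
R["yellow"]=[(18,34,110,60)]
for n,z in(("red",26),("yellow",13)):
  for a,b,c in blobs("wrist",p,n,(0,0,512,260),60): print(n,a,b,c.round(1),ray("wrist",[c],z)[0].round(1))
E
```

```text
clock: 7.72
eef_pos: [589.2, 46.1, 18.0]
eef_rot: [3.141, -0.0, 1.422]
wrist_force: [-0.0, 0.4, -0.4]
finger_gap: 14.2
finger_force: 0.0
[589.05554594  45.67734453  17.86503269]
red 999 [237, 185, 36, 35] [254.6 201.9] [592.2  65.2]
yellow 2612 [389, 84, 62, 72] [421.3 112.7] [711.5 106.4]
yellow 289 [215, 169, 18, 18] [223.6 178.3] [572.6  81.7]
yellow 284 [276, 169, 18, 18] [284.2 178.2] [614.9  75.3]
```

View pics/w4.png

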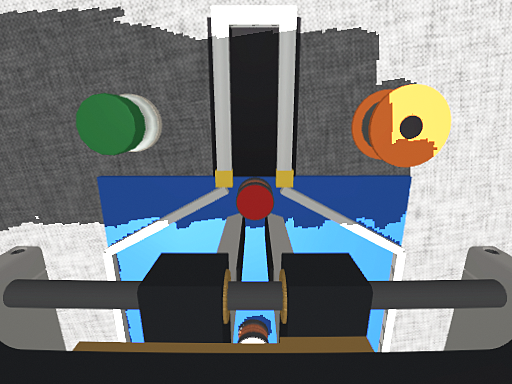

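```bash
python3 -m handwheel '.018 .121 0 0 .85;.018 .121 0 0 .85;.018 .121 0 0 .85;.018 .121 0 0 .85;.018 .121 0 0 .85;.018 .121 0 0 .85;.018 .121 0 0 .85;.018 .121 0 0 .85;.018 .121 0 0 .85;0 0 0 0 .85'
python3 -m handwheel '-.03 -.2 0 0 .85;-.03 -.2 0 0 .85;0 0 .6 0 .85;0 0 .6 0 .85;0 0 0 0 .85;0 0 0 0 .85'
python3 - <<'E'
from h import *
p,d=camera("wrist");cv2.imwrite("pics/w5.png",p[:,:,::-1]);print(read_state()["eef_pos"])
for n,z in(("red",26),):
  for a,b,c in blobs("wrist",p,n,(0,0,512,260),60): print(n,a,b,c.round(1),ray("wrist",[c],z)[0].round(1))
E
```

```text
clock: 8.6
eef_pos: [595.6, 89.7, 17.8]
eef_rot: [3.142, -0.0, 1.422]
wrist_force: [-0.2, 0.4, -0.7]
finger_gap: 13.8
finger_force: 0.0
clock: 9.1
eef_pos: [593.6, 71.7, 67.0]
eef_rot: [3.139, -0.0, 1.42]
wrist_force: [0.3, -0.2, -1.0]
finger_gap: 14.2
finger_force: 0.0
[592.96779485  71.88392061  65.74839489]
red 670 [239, 149, 30, 29] [253.5 162.8] [598.  109.7]
```

```bash
python3 -m handwheel '.196 -.327 0 .978 .85;.196 -.327 0 .978 .85;.196 -.327 0 .978 .85;.196 -.327 0 .978 .85;.196 -.327 0 .978 .85;.196 -.327 0 .978 .85;.196 -.327 0 .978 .85;.196 -.327 0 .978 .85;.196 -.327 0 .978 .85;.196 -.327 0 .978 .85;0 0 0 0 .85;0 0 0 0 .85'
python3 - <<'E'
from h import *
p,d=camera("wrist");cv2.imwrite("pics/w6.png",p[:,:,::-1]);print(read_state()["eef_pos"])
R["yellow"]=[(18,34,110,60)]
for n,z in(("red",26),("yellow",26)):
  for a,b,c in blobs("wrist",p,n,(0,0,512,260),60): print(n,a,b,c.round(1),ray("wrist",[c],z)[0].round(1))
E
```

```text
clock: 10.15
eef_pos: [670.8, -58.6, 64.4]
eef_rot: [-3.14, -0.002, 2.271]
wrist_force: [-0.1, -0.1, -0.5]
finger_gap: 14.3
finger_force: 0.0
[670.73808906 -57.94690644  64.67607672]
red 1319 [97, 218, 61, 42] [124.8 241.9] [ 603.4 -158.3]
yellow 295 [300, 21, 22, 25] [310.3  33.1] [615.5  71.9]
yellow 3248 [384, 34, 66, 71] [417.2  68.9] [694.5 107.1]
yellow 235 [369, 46, 25, 34] [377.8  61.4] [667.6  90.9]
yellow 681 [240, 161, 29, 29] [254. 175.] [652.6 -36.7]
```

```bash
python3 -m handwheel '0 0 -.4 0 .85;0 0 -.5 0 .85;0 0 -.285 0 .85;0 0 0 0 .85;-.084 .099 0 0 .85;-.084 .099 0 0 .85;-.084 .099 0 0 .85;-.084 .099 0 0 .85;-.084 .099 0 0 .85;-.084 .099 0 0 .85;-.084 .099 0 0 .85;-.084 .099 0 0 .85'
python3 -m handwheel '-.084 .099 0 0 .85;-.084 .099 0 0 .85;-.084 .099 0 0 .85;-.084 .099 0 0 .85;-.084 .099 0 0 .85;-.084 .099 0 0 .85;-.084 .099 0 0 .85;-.084 .099 0 0 .85;-.084 .099 0 0 .85;-.084 .099 0 0 .85;-.084 .099 0 0 .85;-.084 .099 0 0 .85'
python3 -m handwheel '-.084 .099 0 0 .85;0 0 0 0 .85;.15 -.18 0 0 .85;.15 -.18 0 0 .85;0 0 .6 0 .85;0 0 .6 0 .85;0 0 0 0 .85;0 0 0 0 .85'
python3 - <<'E'
from h import *
p,d=camera("wrist");cv2.imwrite("pics/w7.png",p[:,:,::-1]);print(read_state()["eef_pos"])
R["yellow"]=[(18,34,110,60)]
for n,z in(("red",26),("yellow",26)):
  for a,b,c in blobs("wrist",p,n,(0,0,512,260),60): print(n,a,b,c.round(1),ray("wrist",[c],z)[0].round(1))
E
```

```text
clock: 11.2
eef_pos: [644.4, -26.0, 18.7]
eef_rot: [3.141, 0.0, 2.275]
wrist_force: [1.0, -0.5, 0.9]
finger_gap: 13.9
finger_force: 0.4
clock: 12.2
eef_pos: [604.0, 21.5, 18.5]
eef_rot: [3.142, 0.0, 2.275]
wrist_force: [0.5, -0.5, 0.8]
finger_gap: 13.9
finger_force: 0.4
clock: 12.87
eef_pos: [614.1, 9.8, 67.5]
eef_rot: [3.14, 0.002, 2.274]
wrist_force: [0.1, -0.2, -0.7]
finger_gap: 13.8
finger_force: 0.0
[613.27931345   9.95212508  66.23582184]
red 778 [306, 86, 31, 33] [321. 102.] [597.7 109.6]
yellow 218 [263, 97, 19, 22] [272.  107.7] [571.3  81.4]
yellow 220 [294, 136, 20, 21] [303.7 146.1] [610.7  75.5]
yellow 701 [240, 144, 30, 30] [254.3 159. ] [586.9  41.4]
```

```bash
python3 -m handwheel '-.073 .006 0 -.978 .85;-.073 .006 0 -.978 .85;-.073 .006 0 -.978 .85;-.073 .006 0 -.978 .85;-.073 .006 0 -.978 .85;-.073 .006 0 -.978 .85;-.073 .006 0 -.978 .85;-.073 .006 0 -.978 .85;-.073 .006 0 -.978 .85;-.073 .006 0 -.978 .85;0 0 0 0 .85;0 0 0 0 .85'
```

```text
clock: 13.92
eef_pos: [583.5, 12.8, 65.6]
eef_rot: [-3.14, 0.0, 1.423]
wrist_force: [1.1, -0.6, -1.1]
finger_gap: 14.3
finger_force: 0.0
```

```bash
python3 -m handwheel '0 0 -.4 0 .85;0 0 -.5 0 .85;0 0 -.3 0 .85;0 0 0 0 .85;.019 .12 0 0 .85;.019 .12 0 0 .85;.019 .12 0 0 .85;.019 .12 0 0 .85;.019 .12 0 0 .85;.019 .12 0 0 .85;.019 .12 0 0 .85'
python3 - <<'E'
from h import *
p,d=camera("wrist");cv2.imwrite("pics/w8.png",p[:,:,::-1]);print(read_state()["eef_pos"])
R["yellow"]=[(18,34,110,60)]
for n,z in(("red",26),("yellow",26),("yellow",13)):
  for a,b,c in blobs("wrist",p,n,(180,0,340,260),60): print(n,a,b,c.round(1),ray("wrist",[c],z)[0].round(1))
E
```

```text
clock: 14.83
eef_pos: [589.2, 47.3, 18.7]
eef_rot: [3.141, 0.0, 1.421]
wrist_force: [0.3, -0.5, 1.0]
finger_gap: 14.2
finger_force: 0.4
[589.31064352  47.96552955  18.66348622]
red 1192 [235, 118, 39, 39] [254.4 136.8] [598.8 110.1]
yellow 287 [215, 170, 18, 19] [223.8 179.4] [574.6  85.7]
yellow 289 [276, 170, 18, 19] [284.2 179.4] [614.1  79.7]
yellow 1009 [237, 185, 36, 35] [254.5 202.1] [592.3  67.1]
yellow 287 [215, 170, 18, 19] [223.8 179.4] [572.7  82.9]
yellow 289 [276, 170, 18, 19] [284.2 179.4] [615.1  76.5]
yellow 1009 [237, 185, 36, 35] [254.5 202.1] [591.7  63. ]
```

```bash
python3 -m handwheel '.018 .119 -.015 0 .85;.018 .119 -.015 0 .85;.018 .119 0 0 .85;.018 .119 0 0 .85;.018 .119 0 0 .85;.018 .119 0 0 .85;.018 .119 0 0 .85;.018 .119 0 0 .85;.018 .119 0 0 .85;0 0 0 0 .85'
python3 -m handwheel '-.03 -.2 0 0 .85;-.03 -.2 0 0 .85;0 0 .6 0 .85;0 0 .6 0 .85;0 0 0 0 .85;0 0 0 0 .85'
python3 - <<'E'
from h import *
p,d=camera("wrist");cv2.imwrite("pics/w9.png",p[:,:,::-1]);print(read_state()["eef_pos"])
R["yellow"]=[(18,34,110,60)]
for n,z in(("red",26),("yellow",26)):
  for a,b,c in blobs("wrist",p,n,(180,0,340,260),60): print(n,a,b,c.round(1),ray("wrist",[c],z)[0].round(1))
E
```

```text
clock: 15.72
eef_pos: [595.6, 90.4, 17.2]
eef_rot: [3.142, -0.0, 1.422]
wrist_force: [-1.2, -0.1, 0.5]
finger_gap: 13.8
finger_force: 0.0
clock: 16.22
eef_pos: [593.7, 72.6, 66.4]
eef_rot: [3.139, -0.0, 1.42]
wrist_force: [-0.1, -0.3, -0.0]
finger_gap: 14.2
finger_force: 0.0
[592.9991591   72.70828244  65.14772915]
red 736 [239, 116, 30, 31] [253.5 131.2] [602.  135.9]
yellow 705 [239, 149, 30, 30] [253.4 163.3] [598.  110.3]
yellow 136 [223, 187, 14, 14] [229.6 193.8] [574.   87.4]
yellow 128 [270, 187, 14, 14] [276.5 193.8] [613.4  81.5]
```

```bash
python3 -m handwheel '-.076 -.5 0 0 .85;-.076 -.5 0 0 .85;-.076 -.5 0 0 .85;-.076 -.5 0 0 .85;-.076 -.5 0 0 .85;-.076 -.5 0 0 .85;-.076 -.5 0 0 .85;-.076 -.5 0 0 .85;0 0 0 0 .85;0 0 0 0 .85'
python3 - <<'E'
from h import *
p,d=camera("wrist");cv2.imwrite("pics/w10.png",p[:,:,::-1]);print(read_state()["eef_pos"])
for n,z in(("white",26),):
  for a,b,c in blobs("wrist",p,n,(210,120,300,210),60): print(n,a,b,c.round(1),ray("wrist",[c],z)[0].round(1))
E
```

```text
clock: 17.1
eef_pos: [568.1, -87.1, 64.2]
eef_rot: [-3.14, -0.0, 1.419]
wrist_force: [0.2, -0.1, -0.0]
finger_gap: 14.3
finger_force: 0.0
[568.35401621 -86.36645931  64.39699947]
white 641 [240, 158, 29, 28] [253.8 171.9] [572.5 -55.8]
```

```bash
python3 -m handwheel '0 0 -.4 0 .85;0 0 -.5 0 .85;0 0 -.285 0 .85;0 0 0 0 .85;.019 .124 0 0 .85;.019 .124 0 0 .85;.019 .124 0 0 .85;.019 .124 0 0 .85;.019 .124 0 0 .85;.019 .124 0 0 .85;.019 .124 0 0 .85;.019 .124 0 0 .85'
python3 -m handwheel '.019 .124 0 0 .85;.019 .124 0 0 .85;.019 .124 0 0 .85;.019 .124 0 0 .85;.019 .124 0 0 .85;.019 .124 0 0 .85;.019 .124 0 0 .85;.019 .124 0 0 .85;.019 .124 0 0 .85;.019 .124 0 0 .85;.019 .124 0 0 .85;.019 .124 0 0 .85'
python3 -m handwheel '.019 .124 0 0 .85;.019 .124 0 0 .85;.019 .124 0 0 .85;.019 .124 0 0 .85;.019 .124 0 0 .85;.019 .124 0 0 .85;0 0 0 0 .85'
python3 - <<'E'
from h import *
p,d=camera("wrist");cv2.imwrite("pics/w11.png",p[:,:,::-1]);print(read_state()["eef_pos"])
R["yellow"]=[(18,34,110,60)];R["white"]=[(0,180,0,90)]
for n,z in(("red",26),("yellow",26),("white",26)):
  for a,b,c in blobs("wrist",p,n,(210,60,300,225),60): print(n,a,b,c.round(1),ray("wrist",[c],z)[0].round(1))
E
```

```text
clock: 18.15
eef_pos: [575.1, -46.3, 18.0]
eef_rot: [3.141, 0.0, 1.421]
wrist_force: [-0.1, -0.9, 1.8]
finger_gap: 14.2
finger_force: 0.4
clock: 19.15
eef_pos: [584.1, 13.2, 17.8]
eef_rot: [-3.142, 0.0, 1.421]
wrist_force: [0.1, -0.2, 0.3]
finger_gap: 14.0
finger_force: 0.4
clock: 19.73
eef_pos: [588.7, 43.4, 17.8]
eef_rot: [3.142, -0.0, 1.422]
wrist_force: [0.3, -0.5, 0.2]
finger_gap: 13.9
finger_force: 0.0
[588.57736804  42.99499401  17.79329781]
red 1368 [234, 64, 41, 43] [254.5  85.2] [602.7 135.5]
yellow 1241 [235, 110, 39, 40] [254.2 129.5] [598.6 109.6]
yellow 294 [215, 165, 18, 19] [223.6 174.4] [574.5  84.3]
yellow 295 [276, 165, 18, 19] [284.5 174.4] [613.8  78.3]
white 1700 [213, 60, 19, 107] [222.4 112.1] [580.8 123. ]
white 1706 [277, 60, 19, 107] [285.3 112.2] [619.1 117.2]
white 181 [210, 183, 19, 16] [218.  189.7] [569.   74.6]
white 1332 [225, 185, 60, 40] [254.6 206.1] [591.3  59.6]
white 187 [280, 184, 20, 16] [290.7 190. ] [616.7  67.2]
```

```bash
python3 -m handwheel '.018 .115 0 0 .85;.018 .115 0 0 .85;.018 .115 0 0 .85;.018 .115 0 0 .85;.018 .115 0 0 .85;.018 .115 0 0 .85;.018 .115 0 0 .85;.018 .115 0 0 .85;.018 .115 0 0 .85;.018 .115 0 0 .85;0 0 0 0 .85'
python3 -m handwheel '-.03 -.2 0 0 .85;-.03 -.2 0 0 .85;0 0 .6 0 .85;0 0 .6 0 .85;0 0 .6 0 .85;0 0 .6 0 .85;0 0 0 0 .85;0 0 0 0 .85'
python3 - <<'E'
from h import *
p,d=camera("wrist");cv2.imwrite("pics/w12.png",p[:,:,::-1]);print(read_state()["eef_pos"])
R["yellow"]=[(18,34,110,60)];R["white"]=[(0,180,0,90)]
for n,z in(("red",26),("yellow",26),("white",26)):
  for a,b,c in blobs("wrist",p,n,(210,60,300,225),60): print(n,a,b,c.round(1),ray("wrist",[c],z)[0].round(1))
E
```

```text
clock: 20.7
eef_pos: [595.9, 89.4, 17.8]
eef_rot: [3.141, -0.0, 1.422]
wrist_force: [-0.4, 0.6, -0.4]
finger_gap: 14.0
finger_force: 0.0
clock: 21.37
eef_pos: [593.8, 71.6, 115.0]
eef_rot: [3.139, -0.0, 1.42]
wrist_force: [0.3, 0.3, -0.1]
finger_gap: 14.1
finger_force: 0.0
[593.17864191  71.66901496 113.59740381]
red 521 [241, 88, 25, 26] [253.2 100.8] [605.6 160.5]
yellow 517 [241, 116, 25, 26] [253.2 128.7] [601.6 134.8]
white 2403 [226, 74, 54, 107] [252.7 118. ] [602.7 144.9]
white 477 [242, 143, 24, 25] [253.6 155. ] [598.1 109.3]
white 184 [281, 167, 19, 13] [290.1 173.5] [632.   85.1]
white 118 [210, 171, 17, 9] [218.  175.4] [559.1  94.2]
white 197 [210, 187, 27, 19] [222.2 195.6] [559.5  72.5]
white 216 [268, 187, 32, 20] [285.2 195.7] [624.1  62.4]
white 144 [225, 213, 17, 12] [234.3 219.8] [567.3  44. ]
white 144 [267, 213, 18, 12] [274.5 219.7] [609.7  37.7]
```

View pics/w12.png

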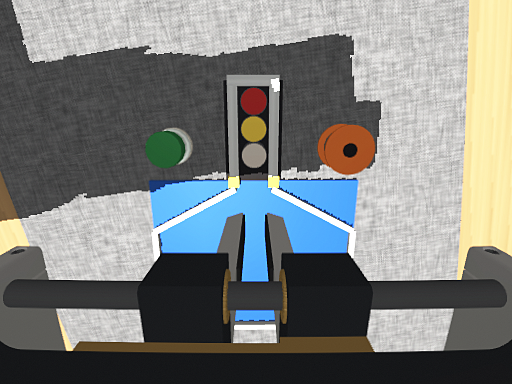

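The picture shows red (253,101), yellow (253,129) and white (254,155) in a row in the slot. White's centre is about 30 mm past the gate; the least it needs is 19 mm. The robot is clear of everything.

```bash
python3 -c "
from cell import *
print(sign_off())"
```

```text
the job is handed in; nothing more can be done
None
```

The job is handed in at about 21 s: the red, yellow and white coils stand in that order in the slot, the last about 11 mm clear of the gate posts, and the arm never went near the jar, spool or screwdriver.

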